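Ease a stuck sandwich press open with a wedge

TASK

The sandwich press has baked shut and I want to work a spatula in along its side. Flip its black catch forward and right down, then push the wooden wedge, lying flat and blade first, straight into the slot between the two handle lips until the lid has just come off the base: a gap of about 6 mm more than when shut at the front lip (the dark line on the blade is then level with the front of the lips), never a whole centimetre, and lifted by the wedge, not by hand. Finish holding the wedge right there, still gripped, with the lid resting on it, and leave the other things alone.

Things in the scene. Friction and masses are not known exactly. Their poses are not given: they have to be found in the camera images.
- press: base of the sandwich press, fixed to the worktop: 170 (x) x 160 (y) x 42 mm white shell with a steel band and grey handle lips; with the lid shut it is 84 mm high. Origin: centre of the underside, on the worktop. Its -x side is the front, with the two handle lips and the catch; the wedge goes in along its +x.
- press_slot (a point): mouth of the slot: middle of the front of the lower handle lip, at (-120, 0, 42) mm in the press's frame, same axes. The lip is 90 mm wide, flat on top at z = 42 mm; its front edge is bevelled as a lead-in, 8 mm deep and 7 mm high. The slot above is 66 mm wide, 6 mm high while the lid is shut (upper lip 48 to 62 mm above the worktop); its level floor ends 92 mm in, at the plates.
- lid (a joint): angle of the press's lid (600 g, brushed cover) about a hinge along the press's y at its back, at (90, 0, 47) mm in the press's frame: 0 shut, grows as the front rises. Hinge friction 0.1 N m. The front of its lip is 210 mm from the hinge, so 6 mm of lift there is 0.0286 rad.
- lid_lip (a point): middle of the lower edge of the upper handle lip (on the lid), 48 mm above the worktop when the lid is shut, 4 mm behind the lip's foremost edge because of a 3 mm bevel; the wedge's slope bears here. It rises with the lid.
- catch (a joint): angle of the black catch: 0 upright, shut (its nose hooks over the upper lip and locks the lid, its stem bars the slot); grows as it swings forward and down, away from the press; 1.8 is its stop, fully down. It turns about the press's y on a pivot at (-124.5, 0, 22) mm in the press's frame, with light friction; past about 0.6 rad it falls by its own weight.
- catch_tab (a point): point in the catch's thumb tab, 60 mm from its pivot. The tab is 22 mm wide (along the press's y), 5 mm thick, its end 70 mm from the pivot (91 mm above the worktop when shut). It can be pinched across its width from above, a pinch line parallel to the pivot. Shut, its nose's top is 69 mm, the upper lip's top 62 mm above the worktop.
- wedge: beech wedge, 145 mm long, 110 g, lying flat. Origin: on the underside, below the middle of its holding block, which is 50 (x) x 30 (y) x 46 (z) mm with upright sides. From the block the blade, 36 mm wide, flat underneath, points to +x: 19 mm thick at x = 20 mm, thinning evenly to 3 mm at the tip at x = 120 mm (0.16 mm of thickness per mm).
- wedge_tip (a point): tip of the blade, on the underside, at (120, 0, 0) mm in the wedge's frame
- wedge_line (a point): dark line across the blade, 60 mm behind the tip, where the blade is 12.6 mm thick; on its upper face
- spoon_rest: bystander: red round spoon rest, 116 mm across, 14 mm high, on the hob. Origin: centre of the underside
- grey_cup: bystander: grey stoneware cup, 86 mm across, 74 mm high, on the hob. Origin: under its middle

How it is judged:
By the outcome, as a careful person would: the job done as asked, in the order asked, and still so for the second after the job is handed in, while the arm keeps its last pose, push and grip.
It also fails if it takes over 54 s, if anything falls off the work surface, if the arm or the gripper's body presses on something with over 40 N, if the wrist force passes 120 N, or if a joint passes its speed limit or range.

ROBOT

A 6-joint arm with a two-finger parallel gripper is mounted at the origin on a cart in front of the work surface, level with it; the furniture and walls round the work are solid. World frame = base frame: x ahead of the robot, y to its left, z up, the work surface at z = 0. Lengths are in m, angles in rad, forces in N, time in s.
With the tool pointing down it reaches from about 0.375 to 0.9 m from the base axis. Payload 3.1 kg.
Tool frame: the origin (TCP) lies on the mounting face of the last link; the fingertips stand 173 mm ahead of it and the grasp point (between the pads) lies 155 mm ahead of it; z points along the fingers, y is the line along which they close (so a half turn about z gives the same grasp; the last joint's range is limited). The gripper opens to 85 mm and grips with 20 to 120 N. Pads are 22 mm wide; open, the fingers measure 114 mm over their backs; the gripper's body (76 mm by 85 mm) begins 54 mm behind the grasp point. The pads swing forward as they close: fully open they stand 13 mm farther back than shut.
Start: joints at [1.161, 0.527, 1.433, -0, 1.181, -0.178], TCP at [0.143, 0.608, 0.405] pointing down, gripper open.
Joint ranges: [-3.08, 3.08], [-0.75, 2.2], [0.22, 2.44], [-1.43, 4.57], [0, 2.65], [-2.85, 2.85]. Speed limits (rad/s): [2.79, 2.79, 3.14, 3.14, 3.14, 3.14].

INTERFACE

Orientations are given as a rotation vector (axis times angle).
In Python, from bench import r gives the robot as it stands. The module is installed in compiled form; this text tells all that it offers. Calls block until the motion is done:
- r.move_pose(position, orientation): joint-space move of the TCP to a pose.
- r.movel(position, rotation=None, rate=0.15): straight line of the TCP; rotation=None keeps the orientation; rate is the mean speed in m/s.
- r.move_joints(angles): joint-space move.
- r.grip(opening, strength=None): opening from 0.0 (shut) to 1.0 (fully open); strength is the grip in N (None keeps the last); returns when the fingers have stopped.
- r.dwell(seconds).
- r.ik(position, orientation): joint angles nearest the present ones, or None.
- r.read_state(): the state.
- r.read_camera(name): name is "side" or "top" or "wrist"; returns the picture (480x640x3 uint8, red, green, blue); there is no depth.
- r.camera_model(name): a dict with "fx", "fy", "cx", "cy" (pixels), "view" (4x4, takes a point from world to camera coordinates). Camera axes: x right, y down, z forward; pixel columns grow to the right and rows downward; lengths in m; the calibration is good to about 2 mm. The wrist camera is an equidistant fisheye: a pixel r from the principal point sees the ray r / f radians off the axis. A picture is of the moment at which its call begins: read the wrist's pose just before it. camera_model takes no time and is no camera call; for the wrist camera it gives the pose at the moment of the call.
A pose or a line that the arm cannot do raises r.PlanningError and nothing moves.
- r.close_job(): hands the job in; it is judged then, once.
The state is a dict: "time": time; "q": joint angles; "qd": joint speeds; "tau": joint torques, N m; "eef_pos": TCP position; "orientation": TCP orientation; "force": force on the tool from outside, world axes, zero at the start; "moment": the same for the moment, N m; "opening": opening from 0.0 (shut) to 1.0 (fully open); "grip_force": force on a finger pad.
Only numpy, scipy, OpenCV 4.12 (cv2) and the standard library are available. Lean on these libraries where they do the work, as an engineer would, in place of code of your own. Each camera call takes 0.05 s, during which the arm holds its last target. There are 200 camera calls.

## Working session

There is one attempt and no reset: what is moved stays moved. The work goes in short steps, each a Python script; the robot and the scene stay as the last script left them, time stands still between calls to the robot, and variables do not carry over. Pictures are saved under pics/ and viewed, at most 10 in all, crops included, and the job is handed in when it is done.

```bash
mkdir -p pics; python3 - <<'E'
from bench import r
import cv2
for n in ("top","side"):
    cv2.imwrite(f"pics/{n}0.png",r.read_camera(n)[:,:,::-1]); m=r.camera_model(n); print(n,m)
s=r.read_state(); print(s["time"],s["eef_pos"],s["orientation"],s["force"])
E
```

```text
top {'fx': 479.7177458875412, 'fy': 479.7177458875412, 'cx': 326.58234349491113, 'cy': 245.4587381725773, 'view': array([[-0.02661744, -0.99963921,  0.00360049, -0.10836778],
       [-0.99772092,  0.02634262, -0.06212114,  0.59579103],
       [ 0.06200388, -0.00524579, -0.99806212,  1.40085356],
       [ 0.        ,  0.        ,  0.        ,  1.        ]])}
side {'fx': 433.5720351121114, 'fy': 433.5720351121114, 'cx': 319.9467288756036, 'cy': 237.60363229505262, 'view': array([[-0.99799855, -0.06215407, -0.01165149,  0.57981546],
       [-0.03256913,  0.66313893, -0.74778741,  0.13880478],
       [ 0.05420459, -0.74591127, -0.663836  ,  1.13206476],
       [ 0.        ,  0.        ,  0.        ,  1.        ]])}
0.1 [0.14281955 0.60815558 0.40381908] [-3.61600090e-01 -3.12017836e+00  2.96386979e-03] [-0.24297742  0.10857767 -0.48080401]
```

View pics/top0.png

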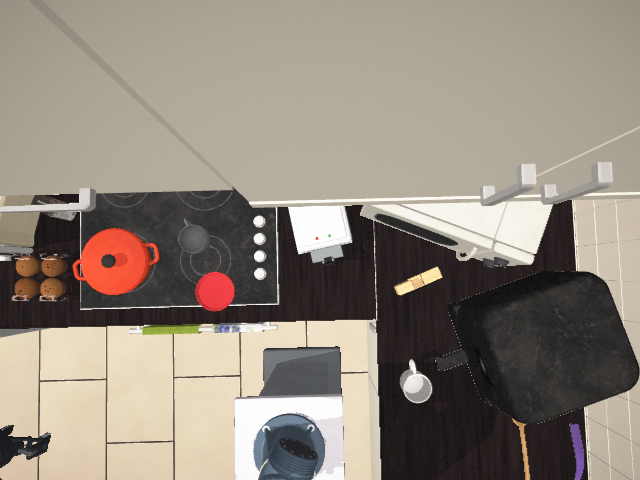

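View pics/side0.png

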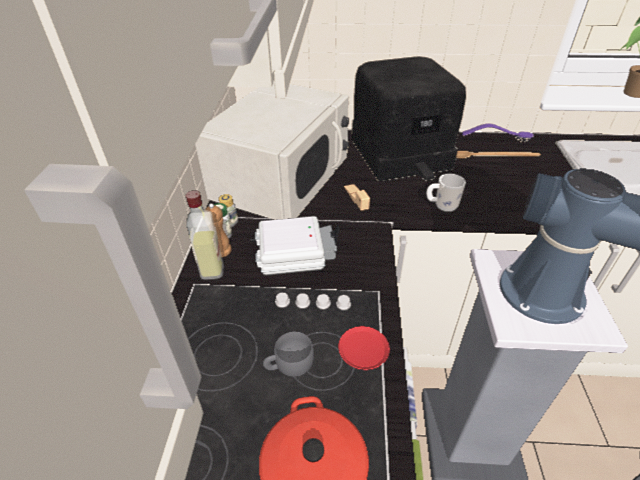

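The press's lid is at about (320,230) in the top view with its front facing the robot. The wedge is at (418,281) in the top view and (358,196) in the side view. Zooming in on both.

```bash
python3 - <<'E'
import cv2,numpy as np
t=cv2.imread("pics/top0.png");s=cv2.imread("pics/side0.png")
R=lambda i,f:cv2.resize(i,None,fx=f,fy=f,interpolation=cv2.INTER_CUBIC)
a=R(t[200:270,280:360],5); b=R(t[260:300,385:455][:, :],5)
c=R(s[210:280,250:340],4.4); d=R(s[178:216,335:380],5)
o=np.zeros((600,800,3),np.uint8)
o[:350,:400]=a; o[352:552,:350]=b
h=c.shape; o[:h[0],402:402+h[1]]=c[:,:398]
h=d.shape; o[352:352+h[0],402:402+h[1]]=d
cv2.imwrite("pics/z0.png",o)
E
```

```text
(no output)
```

View pics/z0.png

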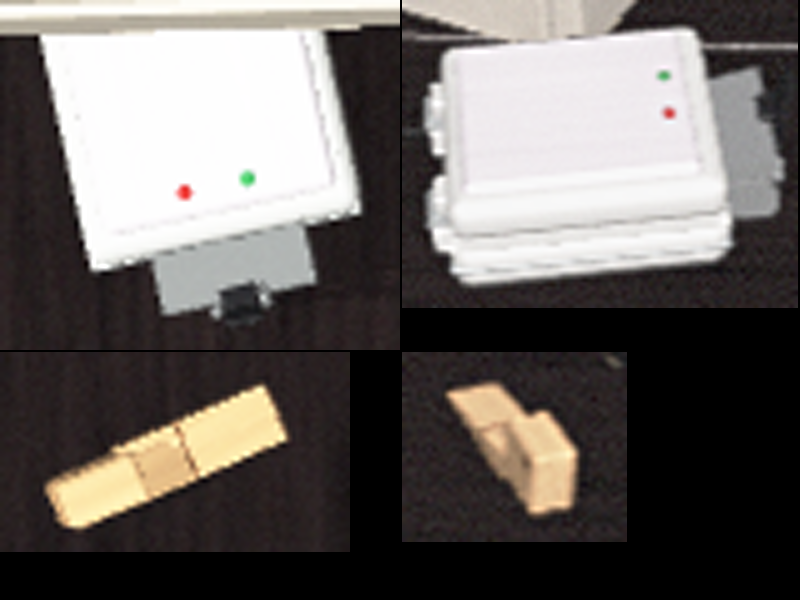

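The red LED is at about (317,238) and the catch at about (328,260) in the top image. Wedge: block at lower left, blade pointing away to the right, yaw about -64°. Press yaw is about 12°. I'll get rough positions, then take a wrist view from above.

```bash
cat > h.py <<'E'
from bench import r
import numpy as np, cv2
from scipy.spatial.transform import Rotation as Rn
def down(phi):   # tool down, closing axis at angle phi in world
    c,s=np.cos(phi),np.sin(phi)
    return Rn.from_matrix(np.array([[-s,c,0],[c,s,0],[0,0,-1]])).as_rotvec()
def cast(m,uv,z,fish=False):
    uv=np.atleast_2d(uv).astype(float); d=np.c_[(uv[:,0]-m["cx"])/m["fx"],(uv[:,1]-m["cy"])/m["fy"],np.ones(len(uv))]
    if fish:
        t=np.hypot(d[:,0],d[:,1]); k=np.sinc(t/np.pi); d=np.c_[d[:,:2]*k[:,None],np.cos(t)]
    V=np.array(m["view"]); o=-V[:3,:3].T@V[:3,3]; w=d@V[:3,:3]
    return (o+w*((z-o[2])/w[:,2])[:,None])
def proj(m,P,fish=False):
    V=np.array(m["view"]); p=np.atleast_2d(P)@V[:3,:3].T+V[:3,3]
    if fish:
        q=np.hypot(p[:,0],p[:,1]); k=np.arctan2(q,p[:,2])/q; p=np.c_[p[:,:2]*k[:,None],np.ones(len(p))]
    return np.c_[p[:,0]/p[:,2]*m["fx"]+m["cx"],p[:,1]/p[:,2]*m["fy"]+m["cy"]]
def st(*k):
    s=r.read_state(); print({a:np.round(s[a],4) for a in ("time",)+k}); return s
E
python3 - <<'E'
from h import *
m=r.camera_model("top")
f=lambda p,o:np.array(p)/5+np.array(o)
lip=cast(m,f([(163,315),(318,283)],(280,200)),.062); print("lip",lip)
print("tab",cast(m,f([(240,300)],(280,200)),.091))
w=cast(m,f([(265,386-352),(287,439-352)],(385,260)),.003); print("tip",w)
print("blk",cast(m,f([(47,485-352),(80,528-352),(140,500-352)],(385,260)),.046))
for p in ([.40,-.2,.42],):
    for ph in (1.0,1.0-np.pi,1.78):
        q=r.ik(p,down(ph)); print(ph,None if q is None else np.round(q,2))
r.movel([.12,.45,.42])
r.move_pose([.40,-.17,.42],down(1.3)); 
mw=r.camera_model("wrist"); im=r.read_camera("wrist"); cv2.imwrite("pics/w1.png",im[:,:,::-1])
np.save("w1.npy",mw["view"]); print(mw); st("q","force","eef_pos")
E
```

```text
lip [[ 0.54079482 -0.08255185  0.062     ]
 [ 0.55676341 -0.17178191  0.062     ]]
tab [[ 0.5472911  -0.12662694  0.091     ]]
tip [[ 0.52107314 -0.45511138  0.003     ]
 [ 0.48916214 -0.46694303  0.003     ]]
blk [[ 0.46683027 -0.31661715  0.046     ]
 [ 0.4416074  -0.33478702  0.046     ]
 [ 0.45676721 -0.37002825  0.046     ]]
1.0 [-0.71  0.27  1.84  0.    1.03 -1.71]
-2.141592653589793 [-0.71  0.27  1.84 -0.    1.03  1.43]
1.78 [-0.71  0.27  1.84 -0.    1.03 -2.49]
{'fx': 371.64829954431775, 'fy': 371.64829954431775, 'cx': 316.9927675275345, 'cy': 239.20362512048777, 'view': array([[ 0.26639422,  0.96386284, -0.00159682,  0.05670364],
       [ 0.91692029, -0.25290874,  0.30869783, -0.45708513],
       [ 0.29713851, -0.08369947, -0.95115882,  0.26221119],
       [ 0.        ,  0.        ,  0.        ,  1.        ]])}
{'time': np.float64(3.7917), 'q': array([-6.5860e-01,  2.4840e-01,  1.8682e+00,  2.0000e-04,  1.0251e+00,
       -1.9600e+00]), 'force': array([ 0.1584,  0.0402, -0.2179]), 'eef_pos': array([ 0.4002, -0.1693,  0.42  ])}
```

View pics/w1.png

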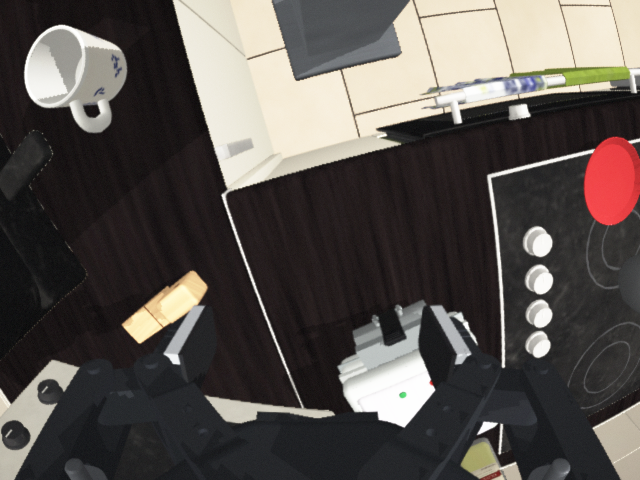

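The wrist image shows the wedge with its tip at about (131,333) and block end at about (200,280). The press lips are at about (395,330), with the catch at (390,325) partly behind a finger. I'll take one closer, aligned view of the lips.

```bash
python3 - <<'E'
from h import *
mw=r.camera_model("wrist")
print(cast(mw,[(122,323),(142,343)],.0015,True)); print(cast(mw,[(192,271),(208,289)],.046,True))
y=np.radians(10.2); ex=np.array([np.cos(y),np.sin(y),0]); c=np.array([.5488,-.1272,0])
r.move_pose(c-.09*ex+[0,0,.36],down(y+np.pi/2))
mw=r.camera_model("wrist"); im=r.read_camera("wrist"); np.save("w2.npy",mw["view"])
cv2.imwrite("pics/w2full.png",im[:,:,::-1])
ey=np.array([-ex[1],ex[0],0])
P=[c+s*.045*ey+[0,0,z] for z in(.042,.062) for s in(1,-1)]+[c+[0,0,.091]]
uv=proj(mw,P,True); print(uv)
u,v=map(int,uv[:4].mean(0)); a=im[v-75:v+75,u-100:u+100,::-1]; print(u-100,v-75)
cv2.imwrite("pics/w2.png",cv2.resize(a,None,fx=4,fy=4,interpolation=cv2.INTER_CUBIC))
st("force")
E
```

```text
[[ 0.49243534 -0.46817959  0.0015    ]
 [ 0.52780217 -0.45240338  0.0015    ]]
[[ 0.43275866 -0.31407648  0.046     ]
 [ 0.4565527  -0.30456389  0.046     ]]
[[366.88529759 318.03142282]
 [266.22587238 317.90096825]
 [369.67745976 329.69561928]
 [263.36220993 329.55422304]
 [316.44897327 349.7719129 ]]
216 248
{'time': np.float64(4.2917), 'force': array([-0.5316, -0.4757,  0.7802])}
```

View pics/w2.png

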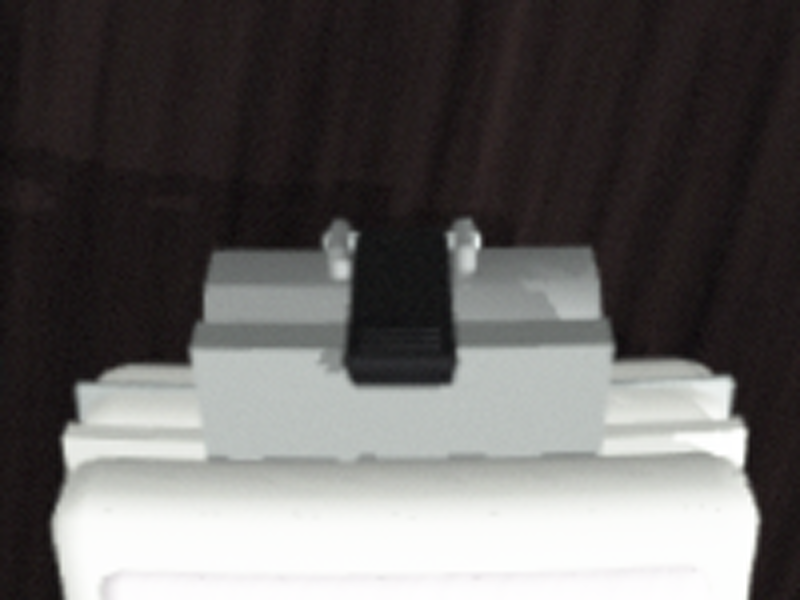

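Upper lip: top front edge from (193,347) to (612,347). Lower lip: front edge from (210,250) to (597,248). Catch tab end: (348–455, 360–384). All are crop pixels at 4x.

```bash
python3 - <<'E'
from h import *
mw=r.camera_model("wrist"); f=lambda p:np.array(p)/4+[216,248]
print("uptop",cast(mw,f([(193,347),(612,347)]),.062,True))
print("upbot",cast(mw,f([(193,322),(612,320)]),.051,True))
print("low35",cast(mw,f([(210,250),(597,248)]),.035,True))
print("low42",cast(mw,f([(204,287),(604,287)]),.042,True))
print("tab",cast(mw,f([(348,360),(455,360),(348,384),(455,384)]),.091,True))
t=r.camera_model("top"); im=r.read_camera("top")
c=cast(mw,f([(402,347)]),.062,True)[0]
print(proj(t,cast(mw,f([(193,347),(612,347)]),.062,True)))
E
```

```text
uptop [[ 0.56254917 -0.17096384  0.062     ]
 [ 0.54656985 -0.0827855   0.062     ]]
upbot [[ 0.56324533 -0.17229389  0.051     ]
 [ 0.54626075 -0.08147533  0.051     ]]
low35 [[ 0.55341079 -0.17157844  0.035     ]
 [ 0.53724934 -0.08517626  0.035     ]]
low42 [[ 0.55920438 -0.17140397  0.042     ]
 [ 0.54320251 -0.08295296  0.042     ]]
tab [[ 0.54045496 -0.13985941  0.091     ]
 [ 0.53681911 -0.11981454  0.091     ]
 [ 0.54596571 -0.13896824  0.091     ]
 [ 0.54229485 -0.1187374   0.091     ]]
[[343.25651081 254.59031552]
 [312.63154844 260.9805359 ]]
```

```bash
python3 - <<'E'
from h import *
y=np.radians(10.3); ex=np.array([np.cos(y),np.sin(y),0]); c=np.array([.550,-.1275,0])
r.movel(c+.02*ex+[0,0,.37],down(y+np.pi/2))
mw=r.camera_model("wrist"); im=r.read_camera("wrist"); np.save("w3.npy",mw["view"])
cv2.imwrite("pics/w3full.png",im[:,:,::-1])
u,v=map(int,proj(mw,[c+[0,0,.06]],True)[0]); a=im[v-75:v+75,u-100:u+100,::-1]; print(u-100,v-75)
cv2.imwrite("pics/w3.png",cv2.resize(a,None,fx=4,fy=4,interpolation=cv2.INTER_CUBIC))
st("force")
E
```

```text
217 123
{'time': np.float64(5.2833), 'force': array([-0.6927, -0.4094,  0.1602])}
```

View pics/w3.png

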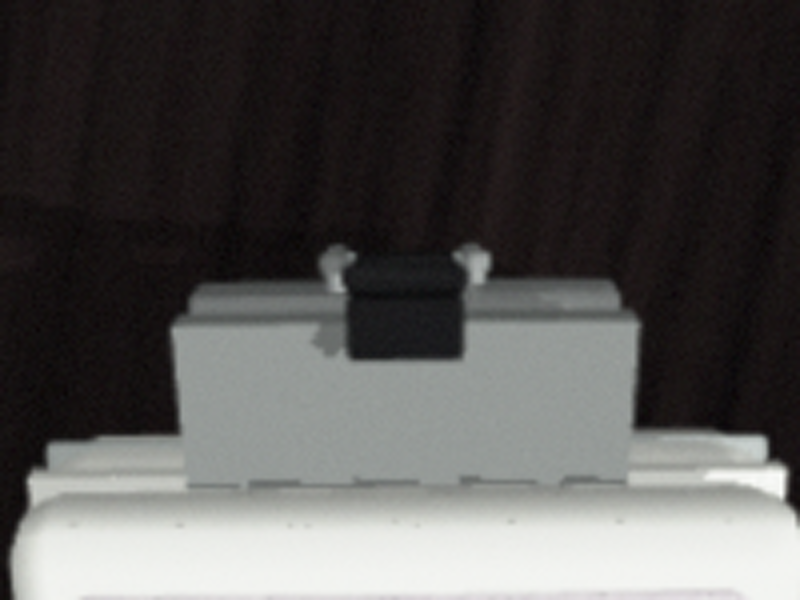

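Top-front corners of the upper lip: (173,324) and (639,322). Lower lip edge: (192,286) and (617,283). The tab is in rows 255–297 and the nose in rows 297–358. Triangulating these with the previous view.

```bash
python3 - <<'E'
from h import *
m=r.camera_model("wrist"); m2=dict(m,view=np.load("w2.npy")); m3=dict(m,view=np.load("w3.npy"))
t=r.camera_model("top")
def ray(m,uv):
    a=cast(m,uv,0.,m is not t)[0]; V=m["view"]; o=-V[:3,:3].T@V[:3,3]; d=a-o; return o,d/np.linalg.norm(d)
def tri(obs):
    A=0;b=0
    for m,uv in obs:
        o,d=ray(m,uv); P=np.eye(3)-np.outer(d,d); A=A+P; b=b+P@o
    return np.linalg.solve(A,b)
a=lambda p:(m2,np.array(p)/4+[216,248]); c=lambda p:(m3,np.array(p)/4+[217,123]); T=lambda p:(t,np.array(p)/5+[280,200])
for n,p,q in (("upL",(193,347),(173,324)),("upR",(612,347),(639,322)),("lowL",(210,250),(192,286)),("lowR",(597,248),(617,283)),("tabfL",(348,360),(348,262)),("tabfR",(455,360),(464,262)),("tabbL",(348,384),(348,297)),("tabbR",(455,384),(464,297))):
    X=tri([a(p),c(q)]); print(n,X.round(4),proj(m2,X,True)-a(p)[1])
for z in(.062,.06): print(z,cast(m3,c((173,324))[1],z,True),cast(m3,c((639,322))[1],z,True))
print(cast(m3,c((348,297))[1],.091,True),cast(m3,c((464,297))[1],.091,True))
E
```

```text
upL [ 0.5609 -0.1703  0.0635] [[-0.251294    0.00943496]]
upR [ 0.5444 -0.0828  0.0645] [[0.16160937 0.01012125]]
lowL [ 0.5627 -0.1722  0.0179] [[-0.65872718  0.02507366]]
lowR [ 0.5452 -0.0803  0.0183] [[0.18556789 0.01029854]]
tabfL [ 0.5378 -0.1393  0.0942] [[0.14033637 0.00045734]]
tabfR [ 0.5342 -0.1199  0.0942] [[-0.22524191 -0.0049362 ]]
tabbL [ 0.5439 -0.1383  0.093 ] [[0.17841295 0.00065365]]
tabbR [ 0.5403 -0.1186  0.093 ] [[-0.23877476 -0.00525916]]
0.062 [[ 0.56131804 -0.17066535  0.062     ]] [[ 0.54481997 -0.08216315  0.062     ]]
0.06 [[ 0.56180736 -0.17089902  0.06      ]] [[ 0.54519088 -0.08176163  0.06      ]]
[[ 0.54431074 -0.13818467  0.091     ]] [[ 0.54076001 -0.11866314  0.091     ]]
```

```bash
cat >> h.py <<'E'
Y=np.radians(10.5); EX=np.array([np.cos(Y),np.sin(Y),0]); EY=np.array([-EX[1],EX[0],0]); F=np.array([.5533,-.1266,0])  # lip front (-120)
EZ=np.array([0,0,1.]); PH=down(Y+np.pi/2)
E
python3 - <<'E'
from h import *
piv=F-.0045*EX+.022*EZ; v=np.array([-.009,.063])
def tcp(a): 
    c,s=np.cos(a),np.sin(a); return piv+EX*(c*v[0]-s*v[1])+EZ*(s*v[0]+c*v[1]+.155)
r.movel(tcp(0)+.05*EZ,PH); r.movel(tcp(0),rate=.12); st("force")
r.grip(0,25); s=st("opening","grip_force","force")
for a in (.2,.4,.6,.8,1.0): r.movel(tcp(a),rate=.08); st("force")
r.grip(.6); r.dwell(.3)
r.movel(tcp(1.0)+.15*EZ,rate=.2)
r.movel(F-.12*EX+.36*EZ,PH,rate=.2)
mw=r.camera_model("wrist"); im=r.read_camera("wrist"); cv2.imwrite("pics/w4full.png",im[:,:,::-1]); np.save("w4.npy",mw["view"])
u,v=map(int,proj(mw,[F+[0,0,.05]],True)[0]); a=im[v-110:v+75,u-110:u+110,::-1]; print(u-110,v-110)
cv2.imwrite("pics/w4.png",cv2.resize(a,None,fx=3,fy=3,interpolation=cv2.INTER_CUBIC)); st("force")
E
```

```text
{'time': np.float64(6.5667), 'force': array([-0.0037, -0.6066, -0.4711])}
{'time': np.float64(7.1667), 'opening': np.float64(0.2508), 'grip_force': np.float64(26.6649), 'force': array([-0.8599,  2.9581,  4.8464])}
{'time': np.float64(7.475), 'force': array([0.2863, 3.3143, 5.137 ])}
{'time': np.float64(7.7833), 'force': array([-1.4202,  2.7507,  5.4297])}
{'time': np.float64(8.0917), 'force': array([-0.5296,  3.044 ,  2.8056])}
{'time': np.float64(8.4), 'force': array([-0.2137,  1.8716,  2.7458])}
{'time': np.float64(8.7083), 'force': array([-0.3827,  2.759 ,  2.8288])}
207 241
{'time': np.float64(10.8), 'force': array([-0.1963, -0.4386,  0.4239])}
```

View pics/w4.png

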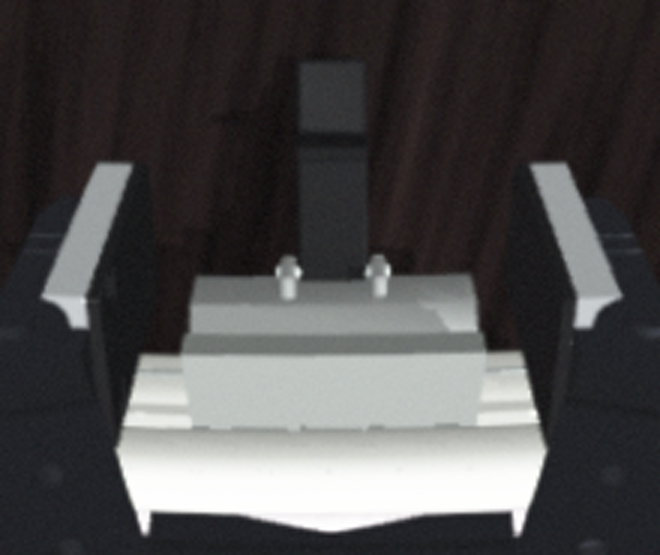

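The catch is down, with its end at crop (332,62). Next I'll check its angle and look at the wedge from above, aligned with it.

```bash
python3 - <<'E'
from h import *
m4=dict(r.camera_model("wrist"),view=np.load("w4.npy"))
piv=F-.0045*EX+.022*EZ
p=cast(m4,np.array((332,62))/3+[207,241],.006,True)[0]-piv; print("tab end rel pivot",p@EX,p[2])
wy=np.radians(-69.5); d=np.array([np.cos(wy),np.sin(wy),0])
r.move_pose(np.array([.464,-.3485,.33])-.03*d,down(wy+np.pi/2))
mw=r.camera_model("wrist"); im=r.read_camera("wrist"); np.save("w5.npy",mw["view"]); cv2.imwrite("pics/w5full.png",im[:,:,::-1])
h=cv2.cvtColor(im,cv2.COLOR_RGB2HSV); k=cv2.inRange(h,(8,60,110),(30,255,255)); 
n,l,s,c=cv2.connectedComponentsWithStats(k); i=1+s[1:,4].argmax(); print(s[i],c[i])
x,y,w,hh=s[i,:4]; x0,y0=x-15,y-15; a=im[y0:y+hh+15,x0:x+w+15,::-1]; print(x0,y0)
cv2.imwrite("pics/w5.png",cv2.resize(a,None,fx=4,fy=4,interpolation=cv2.INTER_CUBIC)); st("q")
E
```

```text
tab end rel pivot -0.06604157415082523 -0.015999999999999993
[ 294  227   44  143 3753] [316.66693312 302.10205169]
279 212
{'time': np.float64(11.9167), 'q': array([-8.1500e-01,  5.3500e-01,  1.6817e+00,  3.0000e-04,  9.2560e-01,
       -1.1748e+00])}
```

View pics/w5.png

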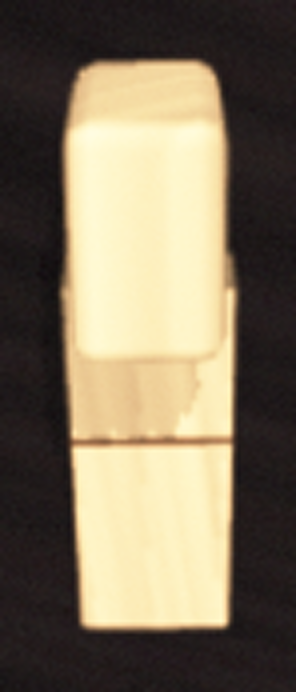

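The tip edge is at (80–230, 628) and the line at (70–235, 440). The block top spans rows 125–357, columns 66–225.

```bash
python3 - <<'E'
from h import *
m=dict(r.camera_model("wrist"),view=np.load("w5.npy")); f=lambda p:np.array(p)/4+[279,212]
tip=cast(m,f([(80,628),(230,628)]),.001,True); line=cast(m,f([(70,440),(235,440)]),.0126,True); b=cast(m,f([(68,125),(222,125),(76,357),(222,357)]),.046,True)
T,L,B=tip.mean(0)[:2],line.mean(0)[:2],b.mean(0)[:2]
print(T,L,B,np.linalg.norm(tip[1]-tip[0]),np.linalg.norm(T-L),np.linalg.norm(T-B))
wy=np.arctan2(*(T-B)[::-1]); print(np.degrees(wy), np.degrees(np.arctan2(*(L-B)[::-1])))
d=np.array([np.cos(wy),np.sin(wy),0])
o=np.mean([T-.12*d[:2],L-.06*d[:2],B],0); print(o)
ph=down(wy+np.pi/2); g=np.r_[o,.155+.026]   # grasp 26 mm up
r.move_pose(g+.06*EZ,ph); r.grip(1.0); r.movel(g,rate=.1); st("force")
r.grip(0,70); s=st("opening","grip_force","force"); r.movel(g+.10*EZ,rate=.12); s=st("opening","grip_force","force","eef_pos")
hov=F-.22*EX+.30*EZ; q=r.ik(hov,PH); print(q)
E
```

```text
[ 0.51099473 -0.46493075] [ 0.48833231 -0.4064182 ] [ 0.46553903 -0.34861148] 0.03760580216547574 0.06274793946534304 0.12488552525460854
-68.6552414361407 -68.48060524315729
[ 0.46644995 -0.35076905]
{'time': np.float64(13.575), 'force': array([-0.2178,  0.194 , -0.2161])}
{'time': np.float64(14.125), 'opening': np.float64(0.342), 'grip_force': np.float64(69.9465), 'force': array([-0.1801, -0.0646,  4.4642])}
{'time': np.float64(15.1083), 'opening': np.float64(0.3418), 'grip_force': np.float64(69.432), 'force': array([ 0.1423,  0.2903, -1.1812]), 'eef_pos': array([ 0.4662, -0.3505,  0.2803])}
[-0.75907776  0.41429798  2.13887795  0.          0.58841673 -2.51313366]
```

```bash
python3 - <<'E'
from h import *
z=.181+.045
r.move_pose(F-.17*EX+.30*EZ,PH); r.movel(F-.15*EX+z*EZ,rate=.15); r.dwell(.2)
st("force","eef_pos","opening")
mw=r.camera_model("wrist"); im=r.read_camera("wrist"); np.save("w6.npy",mw["view"]); cv2.imwrite("pics/w6full.png",im[:,:,::-1])
u,v=map(int,proj(mw,[F-.03*EX+[0,0,.045]],True)[0]); v0=max(v-70,0); v1=min(v+100,480); a=im[v0:v1,u-100:u+100,::-1]; print(u-100,v0)
print(proj(mw,[F-.03*EX+s*.018*EY+[0,0,.0465] for s in (1,-1)]+[F+s*.045*EY+[0,0,.062] for s in (1,-1)],True))
cv2.imwrite("pics/w6.png",cv2.resize(a,None,fx=3.5,fy=3.5,interpolation=cv2.INTER_CUBIC))
E
```

```text
{'time': np.float64(17.075), 'force': array([-0.5495,  0.5955, -1.3313]), 'eef_pos': array([ 0.4059, -0.1541,  0.2268]), 'opening': np.float64(0.3412)}
218 391
[[347.44968329 462.86367067]
 [290.20192182 462.84660199]
 [387.0723927  503.63061884]
 [250.28330637 503.5863908 ]]
```

View pics/w6.png

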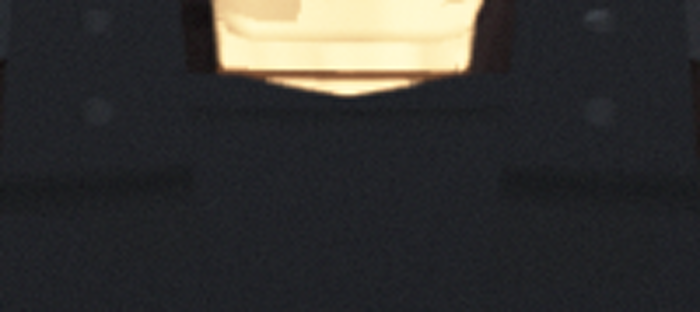

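That view is blocked by the gripper, so I'll insert guided by force instead.

```bash
python3 - <<'E'
from h import *
z=.181+.0437
def step(t,z,rate=.05):
    r.movel(F+(t-.12)*EX+z*EZ,PH,rate=rate); s=r.read_state(); f=s["force"]
    e=np.array(s["eef_pos"])-F; print("tip %.1f cmd %.1f z %.2f lat %.1f F %s t %.1f"%((e@EX+.12)*1e3,t*1e3,(e[2]-.181)*1e3,e@EY*1e3,np.round([f@EX,f@EY,f[2]],1),s["time"])); return f
f0=step(-.015,z)
for t in (-.006,-.002,.002,.006,.010,.014):
    f=step(t,z)-f0
    if abs(f@EX)>12 or abs(f[2])>12: print("stop"); break
else:
    for k in range(6):
        z-=.0005; f=step(.014,z)-f0
        if f[2]>3: break
print(z)
E
```

```text
tip -14.6 cmd -15.0 z 43.67 lat 0.1 F [ 0.8 -0.2 -1.4] t 17.6
tip -5.7 cmd -6.0 z 43.67 lat -0.1 F [-0.2 -0.3 -1.4] t 17.9
tip -1.8 cmd -2.0 z 43.73 lat -0.1 F [ 0.3  1.4 -0.8] t 18.2
tip 2.3 cmd 2.0 z 43.72 lat -0.1 F [ 0.2 -0.4 -1.9] t 18.4
tip 6.3 cmd 6.0 z 43.72 lat -0.1 F [-0.6 -0.1 -1.6] t 18.7
tip 10.3 cmd 10.0 z 43.73 lat -0.1 F [-0.3 -0.3 -1.8] t 18.9
tip 14.3 cmd 14.0 z 43.72 lat -0.1 F [-0.1 -0.2 -1.1] t 19.2
tip 13.9 cmd 14.0 z 43.16 lat 0.0 F [ 0.6 -0.  -1.4] t 19.4
tip 14.0 cmd 14.0 z 42.70 lat 0.0 F [-0.1 -0.3 -0.8] t 19.7
tip 13.9 cmd 14.0 z 42.38 lat 0.0 F [-1.3  0.6  1.1] t 19.9
tip 13.8 cmd 14.0 z 42.01 lat 0.0 F [-2.3 -0.7  5.2] t 20.2
0.2227
```

```bash
python3 - <<'E'
from h import *
z=.181+.0422
def step(t,z,rate=.05):
    r.movel(F+(t-.12)*EX+z*EZ,PH,rate=rate); s=r.read_state(); f=s["force"]
    e=np.array(s["eef_pos"])-F; print("tip %.1f z %.2f F %s t %.1f"%((e@EX+.12)*1e3,(e[2]-.181)*1e3,np.round([f@EX,f@EY,f[2]],1),s["time"])); return f
for t in np.r_[.016:.0301:.0015,.033:.0451:.003]:
    f=step(t,z)
    if abs(f@EX)>25: print("stop"); break
for n in ("top","side"): cv2.imwrite(f"pics/{n}7.png",r.read_camera(n)[:,:,::-1])
E
```

```text
tip 16.2 z 42.23 F [-1.5  0.4  3.1] t 20.4
tip 17.5 z 42.20 F [-2.3 -0.1  4.3] t 20.7
tip 19.0 z 42.21 F [-2.9  0.5  3.6] t 20.9
tip 20.5 z 42.18 F [-2.6  0.4  4.3] t 21.2
tip 22.1 z 42.19 F [-3.5  0.7  4.1] t 21.4
tip 23.4 z 42.20 F [-4.3  0.6  4.4] t 21.7
tip 24.3 z 42.25 F [-7.  -0.2  6.4] t 21.9
tip 25.2 z 42.27 F [-8.7 -0.6  8.9] t 22.2
tip 26.3 z 42.32 F [-11.6  -0.8   9.3] t 22.4
tip 27.6 z 42.35 F [-12.   -0.1  11.2] t 22.7
tip 31.1 z 42.10 F [-10.1   0.1   8.6] t 22.9
tip 34.2 z 41.90 F [-9.4  1.2  6.6] t 23.2
tip 37.0 z 41.91 F [-9.8  0.9  7.6] t 23.4
tip 39.9 z 41.96 F [-10.4   1.6   8.6] t 23.7
tip 42.7 z 41.99 F [-10.4   1.2   9.7] t 23.9
```

```bash
python3 - <<'E'
from h import *
z=.181+.0422
def step(t,z,rate=.05):
    r.movel(F+(t-.12)*EX+z*EZ,PH,rate=rate); s=r.read_state(); f=s["force"]
    e=np.array(s["eef_pos"])-F; tip=e@EX+.12; print("tip %.1f z %.2f F %s t %.1f op %.4f"%(tip*1e3,(e[2]-.181)*1e3,np.round([f@EX,f@EY,f[2]],1),s["time"],s["opening"])); return f,tip
for t in (.048,.051,.054,.057,.0595):
    f,tip=step(t,z)
    if abs(f@EX)>30: print("stop"); break
r.dwell(.3); st("force")
t=r.camera_model("top"); T=r.read_camera("top"); S=r.read_camera("side"); W=r.read_camera("wrist"); s=r.camera_model("side")
for n,i in (("top8",T),("side8",S),("w8",W)): cv2.imwrite(f"pics/{n}.png",i[:,:,::-1])
R=lambda i,f:cv2.resize(i,None,fx=f,fy=f,interpolation=cv2.INTER_CUBIC)
o=np.zeros((600,800,3),np.uint8)
def crop(m,I,w,h,f,x,y):
    u,v=map(int,proj(m,[F+.045*EZ])[0]); print(u-w,v-h); a=R(I[v-h:v+h,u-w:u+w,::-1],f); o[y:y+a.shape[0],x:x+a.shape[1]]=a
crop(t,T,40,30,5,0,0); crop(s,S,40,30,5,400,0)
S0=cv2.imread("pics/side0.png")[:,:,::-1]; crop(s,S0,40,30,5,400,300)
o[300:540,0:320]=R(W[280:480,190:457,::-1],1.2)[:240,:320]
cv2.imwrite("pics/z8.png",o)
E
```

```text
tip 45.6 z 42.03 F [-10.7   0.4  10. ] t 24.3 op 0.3416
tip 48.5 z 42.05 F [-11.    1.2  10.5] t 24.5 op 0.3429
tip 51.4 z 42.08 F [-11.7   1.5  10.7] t 24.8 op 0.3424
tip 54.3 z 42.12 F [-12.6   1.5  11.1] t 25.0 op 0.3411
tip 56.6 z 42.18 F [-12.7   1.1  12.3] t 25.3 op 0.3437
{'time': np.float64(25.5583), 'force': array([-12.6328,  -0.8871,  12.366 ])}
287 228
292 208
292 208
```

View pics/z8.png

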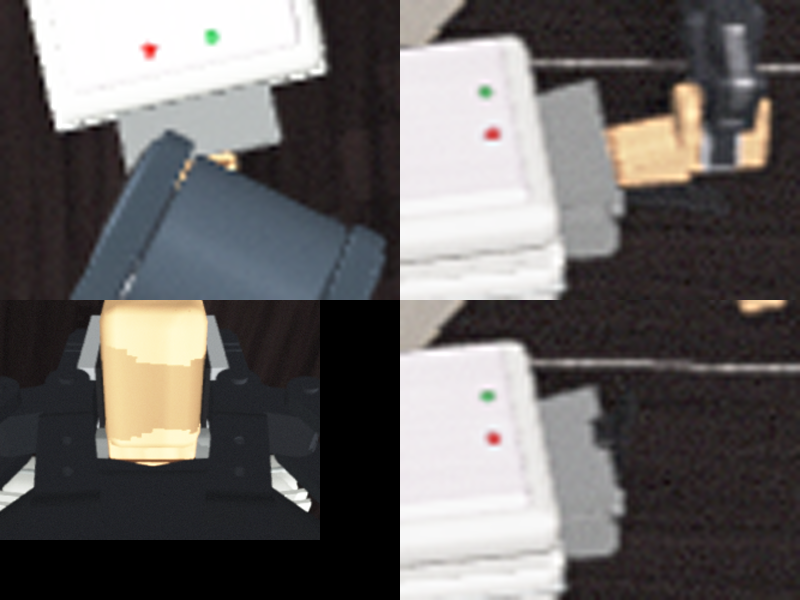

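The wedge is in the slot with the hand clear, the line is just in front of the lips near (612,150), and the lid LEDs have risen about 1 px. I'll push the remaining ~4 mm and measure the lift from the LED centroids and the line position.

```bash
cat > chk.py <<'E'
from h import *
def leds(I):
    I=I.astype(float); R,G,B=I[...,0],I[...,1],I[...,2]; out=[]
    for w in (np.clip(R-np.maximum(G,B)-15,0,None),np.clip(G-np.maximum(R,B)-15,0,None)):
        w=w.copy(); k=np.zeros_like(w); k[215:250,295:325]=1; w*=k; v,u=np.mgrid[:480,:640]; out.append([(w*u).sum()/w.sum(),(w*v).sum()/w.sum()])
    return np.array(out)
s=r.camera_model("side"); A=leds(cv2.imread("pics/side0.png")[:,:,::-1])
def lift(n=6):
    S=[r.read_camera("side") for _ in range(n)]; D=np.mean([leds(i) for i in S],0)
    hinge=F+.21*EX+.047*EZ
    for a,d in zip(A,D):
        p=cast(s,a,.084)[0]; x=(p-hinge)@EX; q0=proj(s,p)[0]
        best=min(np.arange(-.01,.06,.0005),key=lambda th:np.hypot(*(proj(s,hinge+(p-hinge)@EY*EY+EX*(x*np.cos(th)+.037*np.sin(th))+EZ*(-x*np.sin(th)+.037*np.cos(th)))[0]-q0-(d-a))))
        print("LED x from hinge %.0f mm, shift %s px, lip lift %.1f mm"%(x*1e3,(d-a).round(2),best*210))
    I=np.mean(S,0).astype(np.float32); t=np.arange(-30,9,2)/1e3
    for lat in (0,.009):
        P=np.array([F+k*EX+lat*EY+(.0546-.16*k)*EZ for k in t]); uv=proj(s,P).astype(np.float32)
        c=cv2.remap(I,uv[:,0][None],uv[:,1][None],cv2.INTER_LINEAR)[0]; print(lat,[(int(a*1e3),int(b[0]),int(b[2])) for a,b in zip(t,c)])
E
python3 - <<'E'
from chk import *
lift()
for t in (.0612,.0630): r.movel(F+(t-.12)*EX+.2231*EZ,PH,rate=.04)
r.dwell(.3); s_=st("force","opening"); e=s_["eef_pos"]-F; print("tip",(e@EX+.12)*1e3,(e[2]-.181)*1e3)
lift()
E
```

```text
LED x from hinge -146 mm, shift [-0.23 -0.91] px, lip lift 4.6 mm
LED x from hinge -147 mm, shift [-0.44 -0.8 ] px, lip lift 4.6 mm
0 [(-30, 238, 163), (-28, 238, 162), (-26, 238, 162), (-24, 238, 162), (-22, 238, 161), (-20, 238, 161), (-18, 237, 161), (-16, 236, 158), (-14, 237, 161), (-12, 238, 161), (-10, 238, 159), (-8, 231, 148), (-6, 215, 131), (-4, 201, 126), (-2, 192, 142), (0, 169, 152), (2, 156, 157), (4, 154, 157), (6, 154, 156), (8, 156, 157)]
0.009 [(-30, 242, 170), (-28, 241, 169), (-26, 241, 169), (-24, 241, 168), (-22, 241, 168), (-20, 241, 167), (-18, 241, 166), (-16, 240, 166), (-14, 240, 167), (-12, 241, 168), (-10, 242, 168), (-8, 237, 159), (-6, 223, 140), (-4, 196, 130), (-2, 186, 143), (0, 178, 158), (2, 158, 158), (4, 155, 157), (6, 155, 157), (8, 157, 158)]
{'time': np.float64(26.8083), 'force': array([-14.3263,  -1.179 ,  14.4205]), 'opening': np.float64(0.3431)}
tip 59.797059096567445 42.22187275649086
LED x from hinge -146 mm, shift [-0.26 -1.  ] px, lip lift 5.1 mm
LED x from hinge -147 mm, shift [-0.45 -0.82] px, lip lift 4.7 mm
0 [(-30, 239, 163), (-28, 238, 161), (-26, 238, 161), (-24, 238, 161), (-22, 238, 161), (-20, 238, 161), (-18, 237, 160), (-16, 236, 159), (-14, 237, 160), (-12, 237, 160), (-10, 239, 161), (-8, 240, 162), (-6, 234, 151), (-4, 216, 139), (-2, 176, 131), (0, 160, 147), (2, 153, 156), (4, 155, 157), (6, 156, 157), (8, 156, 156)]
0.009 [(-30, 243, 172), (-28, 242, 171), (-26, 242, 170), (-24, 241, 170), (-22, 241, 169), (-20, 241, 169), (-18, 241, 168), (-16, 241, 168), (-14, 240, 167), (-12, 240, 166), (-10, 241, 166), (-8, 242, 167), (-6, 243, 167), (-4, 234, 155), (-2, 198, 148), (0, 162, 147), (2, 154, 155), (4, 155, 157), (6, 156, 157), (8, 155, 156)]
```

```bash
python3 - <<'E'
from chk import *
r.movel(F+(.0638-.12)*EX+.2231*EZ,PH,rate=.03)
r.dwell(.5); s_=st("force","opening","grip_force"); e=s_["eef_pos"]-F; print("tip",(e@EX+.12)*1e3,(e[2]-.181)*1e3)
lift(10)
r.dwell(.5); s_=st("force"); e=s_["eef_pos"]-F; print("tip",(e@EX+.12)*1e3)
E
```

```text
{'time': np.float64(27.8583), 'force': array([-14.7514,  -1.976 ,  14.0833]), 'opening': np.float64(0.3425), 'grip_force': np.float64(70.7437)}
tip 60.477598705453886 42.22197061249419
LED x from hinge -146 mm, shift [-0.26 -1.  ] px, lip lift 5.1 mm
LED x from hinge -147 mm, shift [-0.45 -0.83] px, lip lift 4.7 mm
0 [(-30, 239, 163), (-28, 238, 163), (-26, 238, 162), (-24, 238, 162), (-22, 238, 160), (-20, 238, 160), (-18, 238, 160), (-16, 237, 159), (-14, 237, 160), (-12, 237, 160), (-10, 238, 161), (-8, 239, 161), (-6, 237, 155), (-4, 227, 148), (-2, 200, 144), (0, 168, 150), (2, 153, 155), (4, 154, 157), (6, 156, 157), (8, 156, 156)]
0.009 [(-30, 243, 170), (-28, 242, 170), (-26, 241, 169), (-24, 241, 170), (-22, 241, 169), (-20, 241, 169), (-18, 241, 169), (-16, 241, 168), (-14, 241, 167), (-12, 241, 168), (-10, 241, 167), (-8, 242, 167), (-6, 243, 168), (-4, 238, 165), (-2, 212, 161), (0, 179, 157), (2, 157, 157), (4, 154, 156), (6, 155, 156), (8, 157, 157)]
{'time': np.float64(28.8583), 'force': array([-13.8608,  -1.6343,  13.8049])}
tip 60.484052192503206
```

```bash
python3 -c "
from bench import r
print(r.close_job())"
```

```text
the job is handed in; nothing more can be done
None
```

The job is handed in: the catch is flipped fully down, and the wedge is gripped in the slot with its dark line level with the lip fronts. The lid rests on it, lifted about 6 mm by wedge travel (the side camera read nearer 5 mm, to about a pixel).

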